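# Clear the mallet from the bay and put the stock tin away

## Task

The stock tin left out on the bench belongs in the empty bay of the blue bench unit, but a wooden mallet lies with its head in that bay. Take the mallet out first and lay it flat inside the shallow wooden tray, then put the tin upright into the bay and push it fully home against the stop, so that its end is flush with the unit's front. Leave the other tins, the jar and the steel block where they are.

Things in the scene. Friction and masses are not known exactly. Their poses are not given: they have to be found in the camera images.
- tin: The stock tin to put away: closed bright metal box, 150 mm long (x) x 64 mm wide (y) x 60 mm high, 0.45 kg, edges rounded 4 mm. Origin at the centre of its underside, z up; both ends are alike and either may go in first. It stands on the bench to one side of the unit, the tray on the other side.
- mallet: Wooden mallet, about 0.16 kg, head in the mouth of the empty bay, handle out towards the robot. Head: cylinder 40 mm in diameter, 60 mm long, axis along y. Origin on the bench under the head's middle; x points from handle to head. Handle: bar 17 mm wide (y), 14 mm thick, its centre line falling from z = 20 mm at the head to z = 10 mm at the butt (x = -172 mm).
- mallet_head (a point): Centre of the mallet's head, 20 mm above the bench as it lies.
- mallet_butt (a point): Centre of the 20 mm ball at the handle's end, 172 mm from the head's centre along the mallet's -x.
- tray: Fixed shallow plywood tray, open on top, outside 270 mm (x) x 160 mm (y) x 20 mm high, walls and floor 5 mm thick. Origin at the centre of its underside.
- unit_front (a point): Middle of the blue bench unit's lower front edge, on the bench; x points into the unit, y along its front. Fixed; 244 mm wide (y), 165 mm deep (x), 150 mm high. Three open bays side by side, 80 mm apart, 76 mm wide inside, 90 mm high, walls 4 mm; above them a closed strip of drawers from z = 90 to 150 mm, flush with the front. A 20 mm high stop bar crosses the bays at x = 154 mm.
- bay_mouth (a point): Centre of the floor of the empty bay at its mouth (front edge), on the bench; x points into the bay, y across it. The stop is at x = 154 mm, the walls at y = +-38 mm, the roof at z = 90 mm. A tin that is home has its origin at x = 79 mm.
- stock_a: Another tin like the first, already home in one of the other two bays. Origin at the centre of its underside. Leave it.
- stock_b: Another tin like the first, already home in the remaining bay. Origin at the centre of its underside. Leave it.
- jar: Glass jar with a steel lid, 64 mm in diameter, 100 mm high, standing on the bench. Origin at the centre of its underside. Leave it.
- block: Steel doming block, a 60 mm cube, standing on the bench. Origin at the centre of its underside. Leave it.
Not all that is in view belongs to the job. Leave any green or red look-alike of the tin alone.

How it is judged:
By the outcome, as a careful person would: the job done as asked, in the order asked, and still so for the second after the job is handed in, with the robot touching nothing.
It also fails if it takes over 72 s, if anything falls off the work surface, if the arm or the gripper's body presses on something with over 40 N, if the wrist force passes 120 N, or if a joint passes its speed limit or range.

## Robot

A 7-joint arm with a two-finger parallel gripper is mounted at the origin on the work surface. World frame = base frame: x ahead of the robot, y to its left, z up, the work surface at z = 0. Lengths are in m, angles in rad, forces in N, time in s.
With the tool pointing down it reaches from about 0.4 to 0.85 m from the base axis. Payload 6.9 kg.
Tool frame: the origin (TCP) lies midway between the tips of the shut fingers; the grasp point (between the pads) lies behind it (ctrl.pinch_z is the z of the grasp point in the tool frame, in m); z points along the fingers, y is the line along which they close (so a half turn about z gives the same grasp; the last joint's range is limited). The gripper opens to 85 mm and grips with 20 to 120 N. Pads are 22 mm wide; open, the fingers measure 114 mm over their backs; the gripper's body (76 mm by 85 mm) begins 54 mm behind the grasp point. The pads swing forward as they close: fully open they stand 13 mm farther back than shut.
Start: joints at [1.232, 0.507, -0.238, 1.5, 0.126, 1.149, -0.155], TCP at [0.269, -0.564, 0.231] pointing down, gripper open.
Joint ranges: [-3.08, 3.08], [-0.24, 2.05], [-1.43, 1.35], [0, 2.5], [-1.52, 4.66], [0.17, 1.96], [-2.89, 2.89]. Speed limits (rad/s): [2.39, 2.39, 3.14, 3.14, 3.14, 3.14, 3.14].

## Interface

Orientations are given as a unit quaternion [w, x, y, z].
In Python, from station import ctrl, get_state, vision, ticket, models gives the robot as it stands. Calls block until the motion is done:
- ctrl.movep(position, orientation): joint-space move of the TCP to a pose.
- ctrl.movel(position, frame=None, max_speed=0.15): straight line of the TCP; frame=None keeps the orientation; max_speed is the mean speed in m/s.
- ctrl.set_joints(angles): joint-space move.
- ctrl.ungrasp() and ctrl.close_gripper(force=None): open the fingers fully, or close them until they stop; force is the grip in N (None keeps the last).
- ctrl.pause(seconds).
- ctrl.ik(position, orientation): joint angles nearest the present ones, or None.
- get_state(): the state.
- vision.grab_frame(name): name is "side" or "top"; returns (picture, depth): 384x512x3 uint8, blue, green, red; 384x512 float32, m along the optical axis (not along the pixel's ray), 0 where there is no reading.
- vision.camera_info(name): a dict with "mtx" (3x3 intrinsics, pixels), "R" (3x3) and "t" (3): a world point X has camera coordinates R X + t. Camera axes: x right, y down, z forward; pixel columns grow to the right and rows downward; lengths in m; the calibration is good to about 2 mm. A picture is of the moment at which its call begins. camera_info takes no time and is no camera call.
A pose or a line that the arm cannot do raises ctrl.Unreachable and nothing moves.
- ticket.close_job(): hands the job in; it is judged then, once.
Trained networks look in the newest picture that a camera, given by its name, has taken for a name from the list of things; names that differ only in an ending like _2 or _b are one class to them, and where a whole thing is asked for, a point or a joint stands for the part that bears it (a point fixed in the world has none). Each returns a list of dicts, best first, with "p" (0 to 1); they miss things now and then, are a little off and sometimes report something else, mostly with a low value. They report only what shows in the picture. A call takes as long as a camera call. They do not tell look-alikes from the thing itself.
- models.recognise(camera, target): "point" ([column, row] in pixels, amid what is visible of it).
- models.masks_of(camera, target): "mask" (384x512 bool, what is visible of it) and "point" ([column, row] in pixels, amid what is visible of it).
The state is a dict: "time": time; "qpos": joint angles; "qd": joint speeds; "tau": joint torques, N m; "tcp_pos": TCP position; "eef_rot": TCP orientation; "contact_force": force on the tool from outside, world axes, zero at the start; "wrist_torque": the same for the moment, N m; "width": finger opening in m; "gripper_force": force on a finger pad.
Only numpy, scipy, OpenCV 4.12 (cv2) and the standard library are available. Lean on these libraries where they do the work, as an engineer would, in place of code of your own. Each camera call takes 0.05 s, during which the arm holds its last target. There are 200 camera calls.

## Working session

There is one attempt and no reset: what is moved stays moved. The work goes in short steps, each a Python script; the robot and the scene stay as the last script left them, time stands still between calls to the robot, and variables do not carry over. Pictures are saved under pics/ and viewed, at most 10 in all, crops included, and the job is handed in when it is done.

```bash
mkdir -p pics; ls
python3 - <<'E'
from station import ctrl,get_state,vision,models
import cv2
for c in ["side","top"]:
    im,d=vision.grab_frame(c); cv2.imwrite(f"pics/{c}0.png",im)
    for t in ["tin","mallet","tray","jar","block","unit_front","mallet_head","mallet_butt","bay_mouth"]:
        print(c,t,[(round(float(r["p"]),2),[int(v) for v in r["point"]]) for r in models.recognise(c,t)][:6])
print(ctrl.pinch_z,get_state())
E
```

```text
pics
side tin [(0.76, [178, 317]), (0.65, [204, 210]), (0.62, [106, 209]), (0.59, [157, 251])]
side mallet [(0.71, [236, 164]), (0.43, [229, 164])]
side tray [(0.69, [332, 155])]
side jar [(0.84, [269, 115]), (0.19, [229, 162])]
side block [(0.73, [151, 179])]
side unit_front [(0.67, [220, 128])]
side mallet_head [(0.85, [240, 165])]
side mallet_butt [(0.62, [238, 164])]
side bay_mouth [(0.5, [226, 164]), (0.33, [221, 130])]
top tin [(0.79, [208, 186]), (0.73, [145, 208]), (0.69, [122, 284]), (0.6, [136, 131])]
top mallet [(0.66, [270, 166])]
top tray [(0.88, [380, 200])]
top jar [(0.77, [351, 114]), (0.45, [271, 161]), (0.17, [303, 146])]
top block [(0.89, [186, 117])]
top unit_front [(0.86, [282, 109])]
top mallet_head [(0.75, [271, 162])]
top mallet_butt [(0.96, [271, 164]), (0.29, [186, 119])]
top bay_mouth [(0.55, [280, 144])]
-0.0187 {'time': 1.0, 'qpos': array([ 1.2314777 ,  0.50747238, -0.23761251,  1.50021478,  0.12569839,
        1.148871  , -0.1547859 ]), 'qd': array([-0.00041464,  0.00055636,  0.00181003,  0.00035547, -0.000592  ,
        0.00071198, -0.00029788]), 'tau': array([-7.52914984e-04, -6.20366764e+01, -2.18502559e+00, -2.49959421e+01,
        1.37875645e-02,  2.35076979e-03,  2.61777808e-05]), 'tcp_pos': array([ 0.26891551, -0.56418035,  0.23128746]), 'eef_rot': array([4.21235432e-06, 9.75368577e-01, 2.20581367e-01, 9.80573271e-06]), 'contact_force': array([-0.24750609, -1.16463522, -0.05583675]), 'wrist_torque': array([-0.00304122, -0.03832156, -0.00685648]), 'gripper_force': 0.0, 'width': 0.0857090715984812}
```

View pics/top0.png

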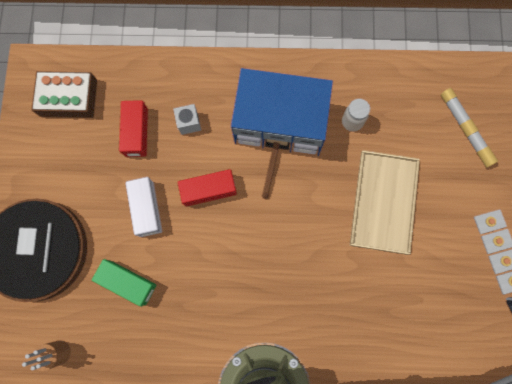

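View pics/side0.png

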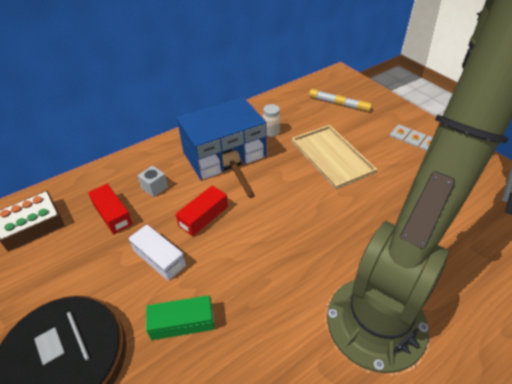

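The top view shows these tin candidates: red at (133,129) and (207,187), green at (124,283), and bright metal at (144,208), plus two stocked tins in the unit at (250,140) and (308,147). The loose bright metal one at top (144,208) / side (157,251) is the tin. The mallet head is in the middle bay at (278,146), with its butt at (266,196). The tray is on the right at (386,203).

```bash
cat > h.py <<'E'
import numpy as np, cv2
from station import ctrl,get_state,vision,models,ticket
def cloud(c,d):
    k=vision.camera_info(c); v,u=np.mgrid[:384,:512]
    pc=np.stack([(u-k["mtx"][0,2])/k["mtx"][0,0]*d,(v-k["mtx"][1,2])/k["mtx"][1,1]*d,d],-1)
    w=(pc-np.array(k["t"]).ravel())@np.array(k["R"]); w[d<=0]=np.nan
    return w
def rect(P):
    (c,s,a)=cv2.minAreaRect(P[:,:2].astype(np.float32)*1000); return np.round(c,1),np.round(s,1),round(a,1)
E
python3 - <<'E'
from h import *
for c,px in [("top",{"tin":(144,208),"unit_front":(282,100),"tray":(380,200),"mallet":(270,170),"jar":(355,114),"block":(186,117)}),("side",{"tin":(157,251),"mallet":(236,164)})]:
    im,d=vision.grab_frame(c); w=cloud(c,d)
    if c=="top":
        cv2.imwrite("pics/crop.png",np.hstack([cv2.resize(im[165:255,100:200],None,fx=4,fy=4,interpolation=2),cv2.resize(im[120:210,230:330],None,fx=4,fy=4,interpolation=2)]))
        k=vision.camera_info(c); print("cam",-np.array(k["R"]).T@np.array(k["t"]).ravel(), k["mtx"][0,0])
        print("table z",w[250,200],w[300,400])
        # reds
        hsv=cv2.cvtColor(im,cv2.COLOR_BGR2HSV); red=((hsv[...,0]<5)&(hsv[...,1]>180))
        n,l,st,_=cv2.connectedComponentsWithStats(red.astype(np.uint8))
        for i in range(1,n):
            if st[i,4]>300: print("red",rect(w[(l==i)&(w[...,2]>.045)]))
    for t,p in px.items():
        r=models.masks_of(c,t)
        r=min(r,key=lambda q:np.hypot(*(np.array(q["point"])-p)),default=None)
        if r is None: print(c,t,None); continue
        P=w[r["mask"]&np.isfinite(w[...,2])]; z=np.percentile(P[:,2],[5,50,90])
        print(c,t,round(r["p"],2),len(P),"z",np.round(z*1000),"all",rect(P[P[:,2]>.006]))
        if t!="mallet" and t!="tray": print("   top",rect(P[abs(P[:,2]-z[2])<.006]))
        if t=="mallet":
            im2=im.copy(); 
            Q=P[(P[:,2]>.006)]; o=np.argsort(Q[:,0]); print(np.round(Q[o][::max(1,len(o)//25)]*1000))
E
```

```text
cam [2.66152531e-01 3.62397723e-04 1.26933691e+00] 459.4728247112737
table z [ 0.36104249  0.18715651 -0.00535835] [ 0.24036179 -0.35855194 -0.0017886 ]
red (array([696.1, 383. ]), array([ 57. , 149.9]), 89.2)
top tin 0.88 1610 z [ 9. 58. 62.] all (array([472.3, 343.7]), array([152.5,  65.8]), 14.3)
   top (array([472.1, 343.8]), array([150.1,  63.8]), 14.0)
top unit_front 0.77 6346 z [118. 149. 152.] all (array([731.7, -27.1]), array([244.1, 170. ]), 82.7)
   top (array([732.1, -27.1]), array([243.3, 167.1]), 82.7)
top tray 0.85 5687 z [ 0.  5. 14.] all (array([ 507. , -320.2]), array([161.6, 271.3]), 82.3)
top mallet 0.68 335 z [14. 21. 28.] all (array([589.4, -13.1]), array([ 46.3, 163.7]), 82.7)
[[510.  10.  18.]
 [516.  13.  18.]
 [522.   5.  18.]
 [530.  11.  17.]
 [538.   8.  19.]
 [545.   8.  15.]
 [555.   3.  22.]
 [563.   6.  25.]
 [571.  -2.  16.]
 [578.  -5.  24.]
 [587.   4.  21.]
 [593.   1.  18.]
 [601.  -4.  22.]
 [610. -10.  23.]
 [617. -13.  17.]
 [625. -12.  21.]
 [632.  -4.  26.]
 [638.  -4.  24.]
 [644. -17.  27.]
 [650.  -9.  24.]
 [656. -17.  24.]
 [661. -20.  
[... 392 characters left out ...]
1644 z [13. 60. 63.] all (array([472.1, 342.5]), array([152.6,  64.3]), 13.8)
   top (array([472.7, 342.1]), array([151.6,  63.3]), 13.9)
side mallet 0.63 410 z [ 3. 24. 40.] all (array([623.6,  -4.3]), array([ 56.2, 232.5]), 71.2)
[[508.  17.  20.]
 [517.  11.  17.]
 [527.  15.  16.]
 [535.   6.  17.]
 [547.   1.  22.]
 [557.   6.  22.]
 [566.  -8.  19.]
 [576.   5.  23.]
 [587.   1.  25.]
 [598.  -2.  24.]
 [609. -17.  20.]
 [622. -14.  26.]
 [635. -15.  24.]
 [648. -23.  24.]
 [658. -23.  30.]
 [666. -20.  30.]
 [668. -13.  28.]
 [670.  -6.  26.]
 [672.  -7.  19.]
 [674. -49.  36.]
 [675. -12.  14.]
 [677. -31.  38.]
 [680.   3.  36.]
 [682. -31.  44.]
 [687. -38.  41.]
 [693.  -6.  44.]]
```

View pics/crop.png

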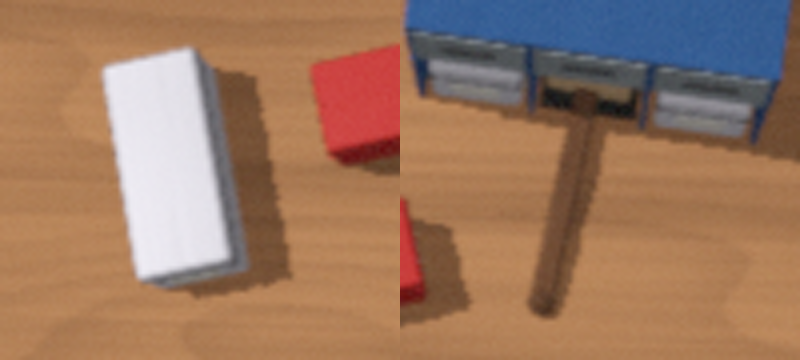

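The crop confirms the choice: the left half shows a bright white-metal closed box, not red or green. The right half shows the mallet head in the empty middle bay, with stocked bays on either side. The measured sizes match (150x64, top at 60 mm; unit 243x167; tray 271x162). Next I'll fit the handle line and check that the planned poses are reachable.

```bash
cat >> h.py <<'E'
from scipy.spatial.transform import Rotation as Ro
def q(yaw,tilt=0):
    r=(Ro.from_euler('z',yaw,degrees=True)*Ro.from_euler('y',-tilt,degrees=True)*Ro.from_euler('x',180,degrees=True)).as_quat()
    return [r[3],r[0],r[1],r[2]]
def ax(o,yaw,dx,dy,z):
    c,s=np.cos(np.radians(yaw)),np.sin(np.radians(yaw)); return [o[0]+c*dx-s*dy,o[1]+s*dx+c*dy,z]
BAY,BY=np.array([.6502,-.0166]),-7.3
TRAY,TY=np.array([.507,-.320]),-7.7
TIN,TNY=np.array([.4723,.343]),14.
E
python3 - <<'E'
from h import *
im,d=vision.grab_frame("top"); w=cloud("top",d)
r=models.masks_of("top","mallet")[0]["mask"]
P=w[r&(w[...,2]>.012)&(w[...,0]<.64)]; P=P[np.isfinite(P[:,0])]
vx,vy,x0,y0=cv2.fitLine(P[:,:2].astype(np.float32),cv2.DIST_HUBER,0,.001,.001).ravel()
print("handle",x0,y0,"yaw",np.degrees(np.arctan(vy/vx)),"butt x min",np.sort(P[:,0])[:4],"y@.575",y0+vy/vx*(.575-x0), len(P))
hsv=cv2.cvtColor(im,cv2.COLOR_BGR2HSV); m=np.zeros(r.shape,bool); m[165:210,172:242]=1
print("red",rect(w[m&(w[...,2]>.05)]))
for n,p,o in [("mal",[.575,0,.005],q(-11)),("tray",ax(TRAY,TY,-.02,0,.01),q(TY)),("tin",[*TIN,.012],q(TNY)),("tin up",[*TIN,.13],q(TNY)),
 ("bay1",ax(BAY,BY,-.05,0,.012),q(BY)),("bayup",ax(BAY,BY,-.05,0,.12),q(BY)),("bay2",ax(BAY,BY,-.11,0,.012),q(BY))]+[(f"push{t}_{x}",ax(BAY,BY,x,0,.03),q(BY,t)) for t in (40,50,60) for x in (-.11,.004)]:
    s=ctrl.ik(p,o); print(n,None if s is None else np.round(s,2))
E
```

```text
handle 0.5727738 0.0012456278 yaw -11.153309 butt x min [0.50794191 0.50794793 0.50822113 0.51032632] y@.575 0.0008067184 282
red (array([529.9, 171.8]), array([ 65.3, 150.3]), 14.7)
mal [ 0.03  0.7  -0.11  1.88  0.13  0.57 -1.93]
tray [ 0.59  0.7  -0.09  1.86  0.1   0.59 -1.27]
tin [-0.41  0.72 -0.42  1.85  0.45  0.66 -2.42]
tin up [-0.19  0.64 -0.8   1.75  0.54  0.99 -2.51]
bay1 [ 0.06  0.71 -0.13  1.81  0.15  0.63 -1.86]
bayup [ 0.13  0.58 -0.24  1.71  0.17  0.87 -1.88]
bay2 [ 0.05  0.65 -0.13  1.97  0.16  0.53 -1.9 ]
push40_-0.11 None
push40_0.004 [ 0.2   0.74 -0.44  2.3   2.51  0.68  2.08]
push50_-0.11 None
push50_0.004 [ 0.41  0.96 -0.83  2.42  2.5   1.22  2.22]
push60_-0.11 None
push60_0.004 None
```

Run:
```python
from h import *
g=[.578,.0002]; Y=-11.15
ctrl.movep([*g,.12],q(Y)); ctrl.movel([*g,.005],max_speed=.12)
ctrl.close_gripper(60); s=get_state(); print("width",s["width"],s["tcp_pos"],s["time"])
if .012<s["width"]<.022:
    ctrl.movel([*g,.014])
    p=ax(g,BY,-.11,0,.014); ctrl.movel(p)
    p[2]=.13; ctrl.movel(p,max_speed=.2)
    s=get_state(); print("width",s["width"],s["contact_force"],s["time"])
    for sd in ("side",):
        im,d=vision.grab_frame(sd); cv2.imwrite("pics/lift.png",im)
```

```text
width 0.015413503059903452 [5.78072353e-01 2.37046536e-04 5.26820554e-03] 5.6667
width 0.01562729082198714 [-0.22074144  0.2973224  -0.74640848] 7.5333
```

View pics/lift.png

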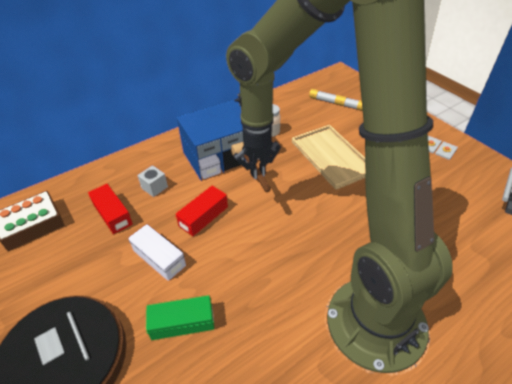

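The gripper at (260,150) seems to hold the handle, with the butt at (265,178). A tan patch at (238,150) could be the head, so I'll zoom in.

Run:
```python
from h import *
im=cv2.imread("pics/lift.png")[100:220,170:310]
t,d=vision.grab_frame("top"); w=cloud("top",d)
cv2.imwrite("pics/lift2.png",np.hstack([cv2.resize(im,None,fx=3.3,fy=3.3),cv2.resize(t[100:220,230:330],(330,396))]))
for c in("top",):
  for r in models.recognise(c,"mallet_head"): u,v=map(int,r["point"]); print(r["p"],u,v,w[v,u])
```

```text
(no output)
```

View pics/lift2.png

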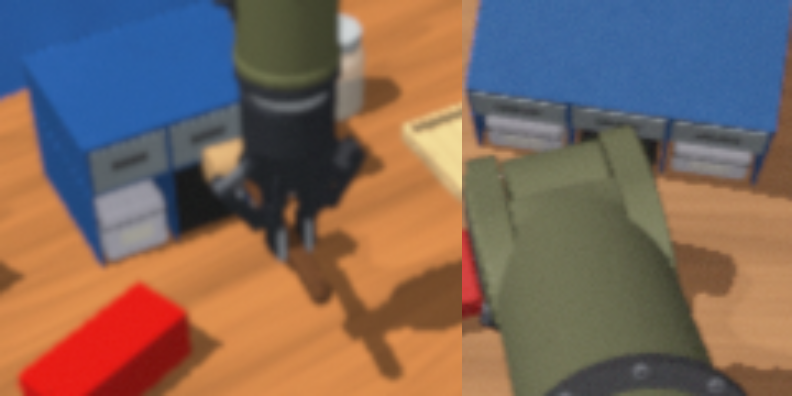

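The mallet is held level and the bay is empty (dark at (190,210) in the crop). Next I'll lay it in the tray.

Run:
```python
from h import *
p=ax(TRAY,TY,-.030,0,.13)
ctrl.movel(p,frame=q(TY),max_speed=.2); p[2]=.012; ctrl.movel(p,max_speed=.12)
s=get_state(); print(s["contact_force"],s["tcp_pos"])
ctrl.ungrasp(); p[2]=.16; ctrl.movel(p,max_speed=.2)
ctrl.movep([*TIN,.20],q(TNY))
s=get_state(); print(s["time"],s["width"])
im,d=vision.grab_frame("top"); cv2.imwrite("pics/tray.png",np.hstack([cv2.resize(im[140:260,340:430],None,fx=4,fy=4),cv2.resize(im[60:210,230:330],(320,480))]))
w=cloud("top",d); m=np.zeros(d.shape,bool); m[158:248,358:415]=1; Q=w[m]; 
hd=w[m&(w[...,2]>.03)]; print("head",hd.mean(0) if len(hd) else None,len(hd), hd[:,2].max() if len(hd) else 0)
```

```text
[-0.39093582 -0.18513466 -1.30394372] [ 0.47776825 -0.31621135  0.0126606 ]
14.5417 0.08511303072580101
head [ 0.57702562 -0.32701586  0.038726  ] 347 0.04796724048615484
```

View pics/tray.png

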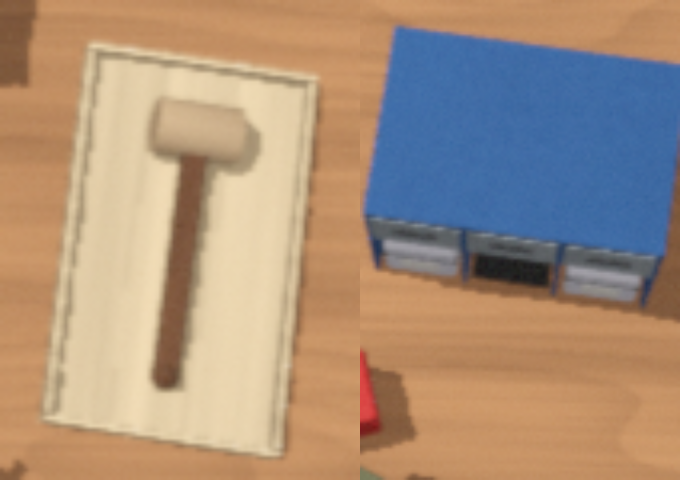

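The mallet lies flat and wholly inside the tray, and the bay is clear. Now the tin.

Run:
```python
from h import *
ctrl.movel([*TIN,.012],max_speed=.15); print(get_state()["contact_force"])
ctrl.close_gripper(90); s=get_state(); print("width",s["width"],s["tcp_pos"],s["gripper_force"])
assert .055<s["width"]<.072
ctrl.movel([*TIN,.115],max_speed=.15)
ctrl.movel(ax(BAY,BY,-.105,0,.115),frame=q(BY),max_speed=.2)
ctrl.movel(ax(BAY,BY,-.105,0,.0145),max_speed=.12)
s=get_state(); print(s["width"],s["contact_force"],s["time"])
for n in("side","top"):
    im,d=vision.grab_frame(n); w=cloud(n,d)
    if n=="side": cv2.imwrite("pics/at.png",cv2.resize(im[90:230,160:320],None,fx=4,fy=4))
for t in (25,30,35,40,45):
  for x in (-.085,-.06,-.01,.0):
    for sp in (0,90,180,-90):
      o=(Ro.from_quat(np.roll(q(BY,t),-1))*Ro.from_euler('z',sp,degrees=True)).as_quat()
      r=ctrl.ik(ax(BAY,BY,x,0,.03),np.roll(o,1)); 
      if r is not None: print(t,x,sp,np.round(r,2))
```

```text
[ 0.10439841  0.47870862 -0.244226  ]
width 0.06294259606819581 [0.47276201 0.34325708 0.0130673 ] 100.04554867744446
0.06305338246372538 [-0.30748922 -0.24380839 -5.56263376] 20.0583
25 -0.085 0 [-0.33  0.62  0.36  2.31  3.71  0.22  0.78]
25 -0.085 90 [-0.2   0.59  0.16  2.31  3.13  0.18 -0.21]
25 -0.085 180 [ 0.37  0.67 -0.69  2.3   1.88  0.53 -0.47]
25 -0.085 -90 [ 0.2   0.61 -0.43  2.3   2.02  0.38 -2.21]
25 -0.06 0 [-0.32  0.63  0.36  2.24  3.88  0.19  0.61]
25 -0.06 90 [ 0.08  0.61 -0.24  2.24  2.08  0.26  0.89]
25 -0.06 180 [ 0.38  0.69 -0.7   2.24  1.8   0.53 -0.37]
25 -0.06 -90 [ 0.2   0.63 -0.42  2.24  1.92  0.35 -2.08]
25 -0.01 0 [-0.42  0.71  0.56  2.12  4.5   0.28 -0.02]
25 -0.01 90 [ 0.1   0.64 -0.24  2.11  1.74  0.22  1.26]
25 -0.01 180 [ 0.41  0.73 -0.72  2.11  1.65  0.54 -0.16]
25 -0.01 -90 [ 0.23  0.67 -0.43  2.11  1.68  0.34 -1.8 ]
25 0.0 0 [-0.41  0.72  0.56  2.09  4.56  0.28 -0.08]
25 0.0 90 [ 0.1   0.65 -0.24  2.09  1.66  0.22  1.35]
25 0.0 180 [ 0.41  0.74 -0.73  2.08  1.63  0.55 -0.12]
25 0.0 -90 [ 0.24  0.67 -0.44  2.09  1.63  0.35 -1.74]
30 -0.085 0 [-0.47  
[... 2180 characters left out ...]
0.23  0.74 -0.48  2.34  2.49  0.73 -2.62]
40 0.0 0 [-0.55  0.86  0.75  2.32  3.68  0.7   0.68]
40 0.0 90 [-0.06  0.7  -0.04  2.32  2.85  0.59  0.09]
40 0.0 180 [ 0.24  0.75 -0.5   2.31  2.47  0.72 -1.01]
40 0.0 -90 [ 0.23  0.74 -0.48  2.31  2.49  0.71 -2.6 ]
45 -0.01 0 [-0.56  0.92  0.75  2.41  3.52  0.88  0.79]
45 -0.01 90 [-0.08  0.75 -0.04  2.41  2.88  0.81  0.03]
45 -0.01 180 [ 0.14  0.77 -0.37  2.4   2.66  0.88 -1.25]
45 -0.01 -90 [ 0.19  0.78 -0.45  2.4   2.61  0.9  -2.75]
45 0.0 0 [-0.56  0.92  0.75  2.39  3.53  0.86  0.78]
45 0.0 90 [-0.07  0.75 -0.04  2.38  2.88  0.78  0.04]
45 0.0 180 [ 0.15  0.77 -0.38  2.38  2.65  0.86 -1.22]
45 0.0 -90 [ 0.2   0.79 -0.45  2.38  2.61  0.88 -2.73]
```

View pics/at.png

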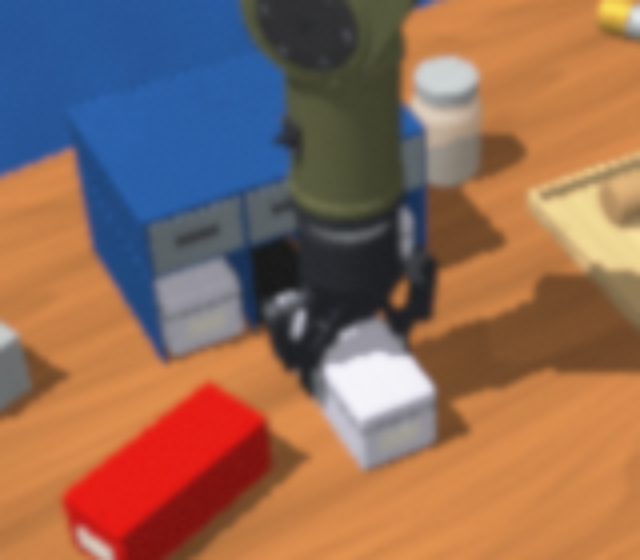

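Run:
```python
from h import *
f=lambda:(np.round(get_state()["contact_force"],1),round(get_state()["time"],2))
for x in (-.085,-.065,-.05): ctrl.movel(ax(BAY,BY,x,0,.0145),max_speed=.08); print(x,*f())
ctrl.movel(ax(BAY,BY,-.05,0,.0128),max_speed=.05); print(*f())
ctrl.ungrasp(); print(*f())
ctrl.movel(ax(BAY,BY,-.110,0,.0135),max_speed=.1); print(*f())
ctrl.close_gripper(60); s=get_state(); print("width",s["width"],*f())
for x in (-.09,-.07,-.05): ctrl.movel(ax(BAY,BY,x,0,.0135),max_speed=.08); print(x,*f())
ctrl.ungrasp(); ctrl.movel(ax(BAY,BY,-.052,0,.16),max_speed=.2)
ctrl.movel(ax(BAY,BY,-.16,0,.19),max_speed=.2); ctrl.close_gripper(20); print(*f())
im,d=vision.grab_frame("top"); cv2.imwrite("pics/ins.png",cv2.resize(im[90:210,220:340],None,fx=4,fy=4))
w=cloud("top",d); m=np.zeros(d.shape,bool); m[135:185,262:300]=1
m&=(abs(w[...,2]-.06)<.006); P=w[m]; print(len(P), rect(P) if len(P)>5 else "")
for t in (30,33,35):
  for x in (-.09,-.085,.0):
    for sp in (0,180):
      o=(Ro.from_quat(np.roll(q(BY,t),-1))*Ro.from_euler('z',sp,degrees=True)).as_quat()
      r=ctrl.ik(ax(BAY,BY,x,0,.035),np.roll(o,1)); print(t,x,sp,None if r is None else np.round(r,2))
```

```text
-0.085 [-0.5  0.  -5.2] 20.56
-0.065 [-0.5  0.  -4.2] 20.96
-0.05 [-1.   0.2 -4.6] 21.3
[-2.  -0.1  0.9] 21.55
[ 1.  -1.2  0.3] 21.91
[ 0.5 -0.1 -0.2] 22.66
width 0.06347702858899626 [ 0.1 -0.1  2.5] 22.99
-0.09 [0.2 1.  4.5] 23.39
-0.07 [-0.6  0.1  4.5] 23.79
-0.05 [-0.5  0.3  5.3] 24.19
[-0.6  0.6 -0.4] 26.91
0 
30 -0.09 0 [-0.35  0.63  0.36  2.4   3.39  0.38  1.08]
30 -0.09 180 [ 0.45  0.73 -0.87  2.39  2.03  0.74 -0.63]
30 -0.085 0 [-0.34  0.63  0.36  2.38  3.4   0.37  1.07]
30 -0.085 180 [ 0.45  0.73 -0.87  2.37  2.02  0.74 -0.62]
30 0.0 0 [-0.3   0.68  0.36  2.17  3.71  0.23  0.78]
30 0.0 180 [ 0.47  0.78 -0.85  2.16  1.87  0.67 -0.34]
33 -0.09 0 [-0.35  0.65  0.36  2.44  3.3   0.49  1.15]
33 -0.09 180 [ 0.42  0.74 -0.84  2.43  2.15  0.81 -0.76]
33 -0.085 0 [-0.35  0.65  0.36  2.43  3.31  0.48  1.15]
33 -0.085 180 [ 0.42  0.74 -0.84  2.42  2.14  0.8  -0.75]
33 0.0 0 [-0.31  0.69  0.36  2.21  3.49  0.32  0.99]
33 0.0 180 [ 0.45  0.78 -0.81  2.21  2.02  0.69 -0.5 ]
35 -0.09 0 [-0.48  0.71  0.56  2.47  3.49  0.61  0.95]
35 -0.09 180 [ 0.39  0.75 -0.81  2.46  2.23  0.85 -0.85]
35 -0.085 0 [-0.48  0.71  0.56  2.46  3.49  0.6   0.94]
35 -0.085 180 [ 0.4   0.75 -0.81  2.45  2.22  0.84 -0.84]
35 0.0 0 [-0.31  0.7   0.36  2.24  3.4   0.38  1.07]
35 0.0 180 [ 0.43  0.78 -0.78  2.24  2.12  0.71 -0.6 ]
```

View pics/ins.png

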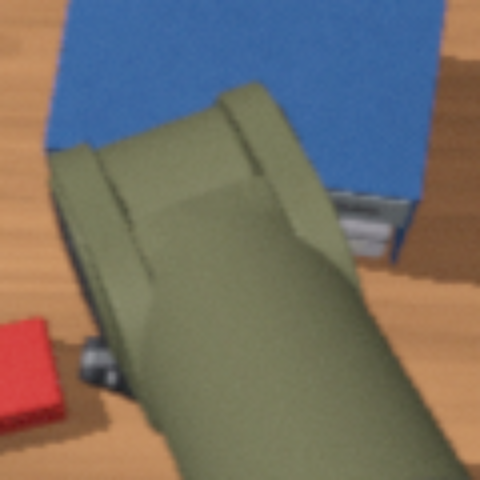

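The arm blocks the top view here. By odometry the tin's rear is about 63 mm out of the bay. Next is the tilted push with shut fingers.

Run:
```python
from h import *
f=lambda:(np.round(get_state()["contact_force"],1),round(get_state()["time"],2))
o=np.roll((Ro.from_quat(np.roll(q(BY,33),-1))*Ro.from_euler('z',180,degrees=True)).as_quat(),1)
ctrl.movel(ax(BAY,BY,-.16,0,.27),max_speed=.2)
j=ctrl.ik(ax(BAY,BY,-.09,0,.035),o); print("j",np.round(j,2))
ctrl.movep(ax(BAY,BY,-.11,0,.25),o); print(np.round(get_state()["qpos"],2),*f())
ctrl.movel(ax(BAY,BY,-.092,0,.15),max_speed=.15)
im,d=vision.grab_frame("side"); cv2.imwrite("pics/tilt.png",cv2.resize(im[80:220,160:320],None,fx=4,fy=4))
w=cloud("side",d); m=np.zeros(d.shape,bool); m[140:200,225:275]=1
m&=(abs(w[...,2]-.06)<.005); P=w[m]; e=np.radians(BY); L=(P[:,:2]-BAY)@np.array([[np.cos(e),-np.sin(e)],[np.sin(e),np.cos(e)]])
print(len(P),"tin top in bay frame: min/max",L.min(0),L.max(0))
```

```text
j [ 0.45  0.75 -0.89  2.43  2.13  0.83 -0.74]
[ 0.9   0.29 -1.3   2.21  1.12  0.58  0.24] [ 0.5 -0.3 -0.5] 29.45
402 tin top in bay frame: min/max [-0.14483972 -0.12030008] [0.0406937  0.09628982]
```

View pics/tilt.png

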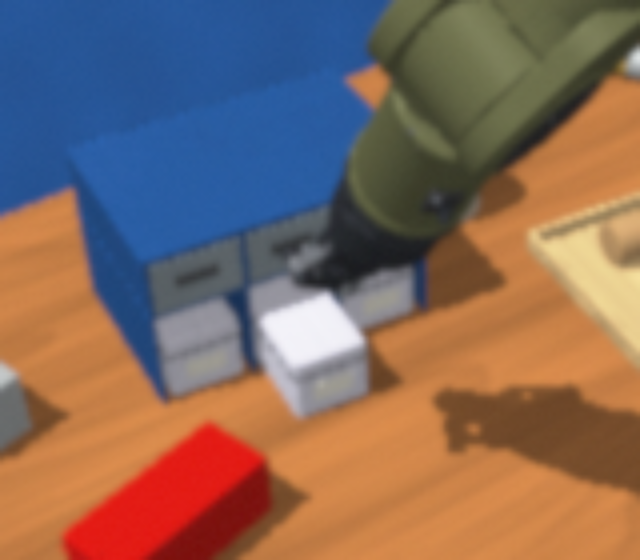

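The tin is straight in the bay with about 60 mm still sticking out, and the tilted tool is above and behind it. I'll lower and push in force-checked steps.

Run:
```python
from h import *
a=np.array(ax([0,0],BY,1,0,0)[:2])
fx=lambda:get_state()["contact_force"]
for z in (.09,.065,.035):
    ctrl.movel(ax(BAY,BY,-.092,0,z),max_speed=.1); F=fx(); print(z,np.round(F,1),round(get_state()["time"],1))
    if np.linalg.norm(F)>8: print("touch"); raise SystemExit
x=-.092; 
while x<.002:
    x+= .012 if x<-.03 else .003
    ctrl.movel(ax(BAY,BY,x,0,.035),max_speed=.06); F=fx(); fb=F[:2]@a
    tp=get_state()["tcp_pos"]; print(round(x,3),round((tp[:2]-BAY)@a,4),np.round(F,1))
    if fb<-14: print("stop"); break
print(get_state()["time"])
```

```text
0.09 [0.2 0.1 0.8] 31.1
0.065 [ 0.6  0.4 -0.2] 31.5
0.035 [ 0.3 -0.   0.9] 31.9
-0.08 -0.0793 [-0.4  0.1 -0.2]
-0.068 -0.0675 [-0.3  0.1 -0.5]
-0.056 -0.0557 [-0.3  0.1 -0.9]
-0.044 -0.0438 [-0.4 -0.1 -0.3]
-0.032 -0.0318 [ 0.5 -0.2 -0.6]
-0.02 -0.0198 [ 0.3 -0.7 -0.3]
-0.017 -0.0173 [-2.8  0.8  1.1]
-0.014 -0.0141 [-1.1  1.8  0.1]
-0.011 -0.0109 [-1.   0.4  0.2]
-0.008 -0.0078 [-2.1  0.6 -1.1]
-0.005 -0.0048 [-1.   0.9 -0.6]
-0.002 -0.0018 [-0.8  0.2 -0.8]
0.001 -0.0006 [-9.7  0.1  4.6]
0.004 -0.0004 [-20.6   0.8  10.8]
stop
36.025
```

Run:
```python
from h import *
ctrl.movel(ax(BAY,BY,-.06,0,.037),max_speed=.1); ctrl.movel(ax(BAY,BY,-.11,0,.15),max_speed=.2); ctrl.movel(ax(BAY,BY,-.13,-.17,.27),max_speed=.2)
a=np.array(ax([0,0],BY,1,0,0)[:2]); b=np.array([-a[1],a[0]])
im,d=vision.grab_frame("side"); w=cloud("side",d)
cv2.imwrite("pics/end.png",cv2.resize(im[90:220,160:310],None,fx=5,fy=5)[:600])
X=(w[...,:2]-BAY)@a; Y=(w[...,:2]-BAY)@b; Z=w[...,2]
for c in (-.08,0,.08):
  for lo,hi in ((.015,.05),(.1,.14)):
    m=(abs(Y-c)<.022)&(Z>lo)&(Z<hi)&(abs(X)<.03); print(c,lo,m.sum(),np.round(np.median(X[m])*1000,1) if m.sum() else None)
print(get_state()["time"])
```

```text
-0.08 0.015 92 7.0
-0.08 0.1 124 2.5
0 0.015 95 7.7
0 0.1 135 2.2
0.08 0.015 103 6.5
0.08 0.1 132 2.0
39.5
```

View pics/end.png

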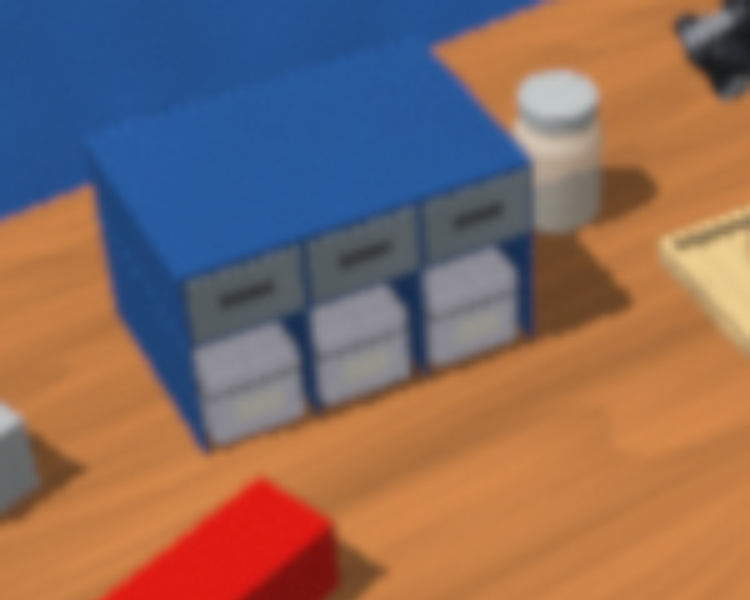

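The tin in the middle bay at (360,345) is home, level with its neighbours (7.7 mm against 7.0 and 6.5 mm). The jar stands untouched and the robot is clear of everything.

```bash
python3 -c "
from station import ticket; print(ticket.close_job())"
```

```text
the job is handed in; nothing more can be done
None
```

The mallet lies flat in the tray, the tin is upright in the middle bay against the stop and flush with its neighbours to about 1 mm, and the job is handed in at about 40 s of the 72 s.

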